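# Load a well plate into the dark chamber through its dust flap

### The job

Load the clear well plate into the low white dark chamber: keep it sitting in its aluminium carrier, bring the carrier nose-first to the mouth and push it by its blue handle through the orange spring flap, until the plate is fully inside and the flap has dropped shut behind it; the handle stays outside. Keep the plate level in its carrier throughout, and leave the two bottles, the timer and the knobbed round cup where they stand.

Things in the scene. Friction and masses are not known exactly. Their poses are not given: they have to be found in the camera images.
- carrier_handle (a point): Blue upright handle of the loose aluminium plate carrier (0.22 kg): 36 mm along x, 16 mm across y, from the worktop up to 58 mm. Point on the handle's axis, 42 mm above the worktop. Axes are the carrier's: x points to its nose (the end that enters), z up. Ahead (+x) a flat tail, 28 mm wide, 5 mm thick, runs to the nest body, which spans 80 to 175 mm ahead of this point.
- nest (a point): Point in the carrier's nest where the plate's centre belongs, 127.5 mm ahead (+x) of the handle's axis, 11 mm above the worktop; axes as the handle's. The nest body is 95 mm long (x), 138 mm wide (y), with a 12 mm high rim; the carrier slides flat on the worktop.
- plate_center (a point): Centre (half-way up) of the clear 96-well plate, 85 x 128 x 14 mm, 0.045 kg, which lies loose in the carrier's nest, held by the rim with 1.5 to 2 mm play all round; its top is 18 mm above the worktop.
- chamber_mouth (a point): Mouth of the fixed white dark chamber (156 deep, 176 wide, 68 mm high): point on the worktop below the shut flap, mid-opening; x points inward, z up. Opening 152 mm wide; the worktop is its floor; stop wall 145 mm inside (handle's axis then 30 mm before the mouth). Low steel cheeks, 20 mm high, flare out to 37 mm before the mouth, about 185 mm apart there.
- flap (a joint): Orange flap across the mouth, hinged on its top edge 42 mm up; lower edge 9 mm up, so the carrier's tail fits below. Rad: 0 shut, grows as it swings inward (to 1.3; 0.75 riding on the plate); no outward swing. A light spring shuts it; 1 to 4 N opens it. It drops shut behind the nest once the handle's axis is 55 mm or less before the mouth.
- blue_cap_bottle: White bottle with blue cap, 45 mm across, 91 mm high; bystander. Origin at the centre of its underside.
- amber_bottle: Amber bottle with white cap, 45 mm across, 91 mm high; bystander. Origin at the centre of its underside.
- timer: White bench timer, 60 x 66 x 15 mm; bystander. Origin at the centre of its underside.
- steel_cup: Pale round covered cup, domed with a small knob on top, 63 mm across, 36 mm high; bystander. Origin at the centre of its underside.

How it is judged:
On the way:
1. the nose of the carrier has pushed the flap open (value of joint flap above 0.4 rad and x of plate_center in the frame of chamber_mouth between -0.05 and 0.07 m), for 0.1 s.
At the end, for the whole second after the job is handed in: The plate lies at rest in its carrier's nest (within 8 mm) on the chamber floor, its centre at least 62 mm inside the mouth and within 25 mm of the chamber's centre line, and the flap hangs shut behind it (below 0.1 rad) (x of plate_center in the frame of chamber_mouth between 0.062 and 0.11 m and y of plate_center in the frame of chamber_mouth between -0.025 and 0.025 m and height (world z) of plate_center below 0.02 m and distance between plate_center and nest below 0.008 m and value of joint flap below 0.1 rad and linear speed of assay_plate below 0.02 m/s); the robot touches nothing.
It fails at once if the plate was tipped by more than about 20 degrees (angle between plate_center's own z axis and vertical above 0.35 rad).
It fails at once if the blue-capped bottle was moved (distance of blue_cap_bottle from where it was at the start of the episode above 0.03 m).
It fails at once if the amber bottle was moved (distance of amber_bottle from where it was at the start of the episode above 0.03 m).
It fails at once if the timer was moved (distance of timer from where it was at the start of the episode above 0.03 m).
It fails at once if the knobbed cup was moved (distance of steel_cup from where it was at the start of the episode above 0.03 m).
It also fails if it takes over 48 s, if anything falls off the work surface, if the arm or the gripper's body presses on something with over 40 N, if the wrist force passes 120 N, or if a joint passes its speed limit or range.

### The arm

A 7-joint arm with a two-finger parallel gripper is mounted at the origin on a cart in front of the work surface, level with it; the furniture and walls round the work are solid. World frame = base frame: x ahead of the robot, y to its left, z up, the work surface at z = 0. Lengths are in m, angles in rad, forces in N, time in s.
With the tool pointing down it reaches from about 0.4 to 0.875 m from the base axis. Payload 6.5 kg.
Tool frame: the origin (TCP) lies between the finger pads; the fingertips stand 25 mm ahead of it and the grasp point (between the pads) lies 6 mm ahead of it; z points along the fingers, y is the line along which they close (so a half turn about z gives the same grasp; the last joint's range is limited). The gripper opens to 85 mm and grips with 20 to 120 N. Pads are 22 mm wide; open, the fingers measure 114 mm over their backs; the gripper's body (76 mm by 85 mm) begins 54 mm behind the grasp point. The pads swing forward as they close: fully open they stand 13 mm farther back than shut.
Start: joints at [-1.201, 0.536, -0.004, 1.538, 0.003, 1.067, -0.071], TCP at [0.274, 0.589, 0.256] pointing down, gripper open.
Joint ranges: [-2.7, 2.7], [-0.37, 2.16], [-1.27, 1.26], [0.24, 2.4], [-1.31, 4.45], [0.19, 1.91], [-2.76, 2.76]. Speed limits (rad/s): [2.39, 2.39, 3.14, 3.14, 3.14, 3.14, 3.14].

### API

Orientations are given as a rotation vector (axis times angle).
In Python, from plant import bot, hand, read_camera, camera_model, workorder, finder, current_t, current_qpos, current_joint_velocities, current_effort, current_tool_pos, current_eef_rot, current_contact_force, current_ft_torque, current_finger_gap, current_grip_force gives the robot as it stands. Calls block until the motion is done:
- bot.reach(position, orientation): joint-space move of the TCP to a pose.
- bot.line_to(position, ori=None, vel=0.15): straight line of the TCP; ori=None keeps the orientation; vel is the mean speed in m/s.
- bot.set_joints(angles): joint-space move.
- hand.move_gripper(opening): finger opening in m; the grip force is fixed at half the most; returns when the fingers have stopped.
- bot.wait(seconds).
- bot.ik(position, orientation): joint angles nearest the present ones, or None.
- read_camera(name): name is "scene" or "top" or "wrist"; returns the picture (420x560x3 uint8, red, green, blue); there is no depth.
- camera_model(name): a dict with "fx", "fy", "cx", "cy" (pixels), "xyz" and "orientation" of the camera in the world. Camera axes: x right, y up, looking along -z (the intrinsics and any distortion apply to the point x, -y, -z); pixel columns grow to the right and rows downward; lengths in m; the calibration is good to about 2 mm. A picture is of the moment at which its call begins: read the wrist's pose just before it. camera_model takes no time and is no camera call; for the wrist camera it gives the pose at the moment of the call.
A pose or a line that the arm cannot do raises bot.Unreachable and nothing moves.
- workorder.finish_job(): hands the job in; it is judged then, once.
Trained networks look in the newest picture that a camera, given by its name, has taken for a name from the list of things; names that differ only in an ending like _2 or _b are one class to them, and where a whole thing is asked for, a point or a joint stands for the part that bears it (a point fixed in the world has none). Each returns a list of dicts, best first, with "p" (0 to 1); they miss things now and then, are a little off and sometimes report something else, mostly with a low value. They report only what shows in the picture. A call takes as long as a camera call.
- finder.cut_out(label, camera): "pixels" (420x560 bool, what is visible of it).
- finder.mark_of(label, camera): "at" ([x, y, z] in m, in world coordinates, good to about 4 mm: a listed point, or the origin of a listed thing).
Readings, each from a call of its own:
- current_t(): time.
- current_qpos(): joint angles.
- current_joint_velocities(): joint speeds.
- current_effort(): joint torques, N m.
- current_tool_pos(): TCP position.
- current_eef_rot(): TCP orientation.
- current_contact_force(): force on the tool from outside, world axes, zero at the start.
- current_ft_torque(): the same for the moment, N m.
- current_finger_gap(): finger opening in m.
- current_grip_force(): force on a finger pad.
Only numpy, scipy, OpenCV 4.12 (cv2) and the standard library are available. Lean on these libraries where they do the work, as an engineer would, in place of code of your own. Each camera call takes 0.05 s, during which the arm holds its last target. There are 200 camera calls.

## Working session

There is one attempt and no reset: what is moved stays moved. The work goes in short steps, each a Python script; the robot and the scene stay as the last script left them, time stands still between calls to the robot, and variables do not carry over. Pictures are saved under pics/ and viewed, at most 10 in all, crops included, and the job is handed in when it is done.

```bash
mkdir -p pics; ls; python3 - <<'E'
from plant import *
import cv2
for c in ("scene","top"):
    im=read_camera(c); cv2.imwrite(f"pics/{c}0.png",im[:,:,::-1])
    m=camera_model(c); print(c,m)
    for l in ["carrier_handle","nest","plate_center","chamber_mouth","blue_cap_bottle","amber_bottle","timer","steel_cup"]:
        print(l,[(round(d["p"],2),[round(float(v),4) for v in d["at"]]) for d in finder.mark_of(l,c)[:2]])
print(current_t(),current_eef_rot())
E
```

```text
pics
scene {'fx': 394.12007375645805, 'fy': 394.12007375645805, 'cx': 278.39992451680865, 'cy': 208.49942066663914, 'xyz': array([-0.01040837, -0.55448427,  0.7780345 ]), 'orientation': array([ 0.82413489, -0.33872137, -0.70584116])}
carrier_handle [(0.83, [0.4405, -0.1036, 0.0374]), (0.71, [0.4926, 0.3478, -0.0024])]
nest [(0.75, [0.5688, -0.1034, 0.0199])]
plate_center [(0.93, [0.565, -0.1068, 0.0143])]
chamber_mouth [(0.59, [0.7144, -0.1546, -0.0015])]
blue_cap_bottle [(0.58, [0.4957, 0.3501, -0.0024])]
amber_bottle [(0.54, [0.6047, 0.3748, -0.0054])]
timer [(0.88, [0.39, 0.3511, -0.0018])]
steel_cup [(0.65, [0.4939, -0.3172, 0.0045]), (0.55, [0.5683, -0.0988, 0.0161])]
top {'fx': 536.552562705106, 'fy': 536.552562705106, 'cx': 272.00326817319905, 'cy': 215.56873230187077, 'xyz': array([0.43224622, 0.02475937, 1.39200714]), 'orientation': array([ 0.08291231, -0.04648502, -1.54802909])}
carrier_handle [(0.57, [0.4398, -0.1006, 0.0414])]
nest [(0.67, [0.5657, -0.1042, 0.0116])]
plate_center [(0.76, [0.5651, -0.1035, 0.0141])]
chamber_mouth [(0.88, [0.7149, -0.1601, -0.0006])]
blue_cap_bottle [(0.65, [0.4978, 0.3538, 0.001])]
amber_bottle [(0.58, [0.6074, 0.3733, 0.0005]), (0.25, [0.3913, 0.3473, -0.0019])]
timer [(0.75, [0.3885, 0.3492, 0.0009])]
steel_cup [(0.93, [0.4973, -0.3172, 0.0013]), (0.36, [0.44, -0.1017, 0.0422])]
0.9 [6.79101126e-01 3.06726217e+00 3.07665074e-05]
```

View pics/top0.png

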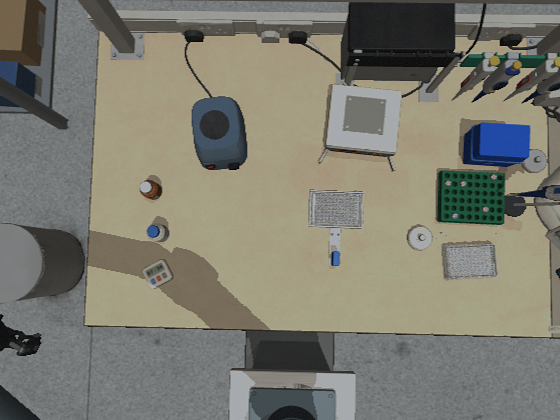

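View pics/scene0.png

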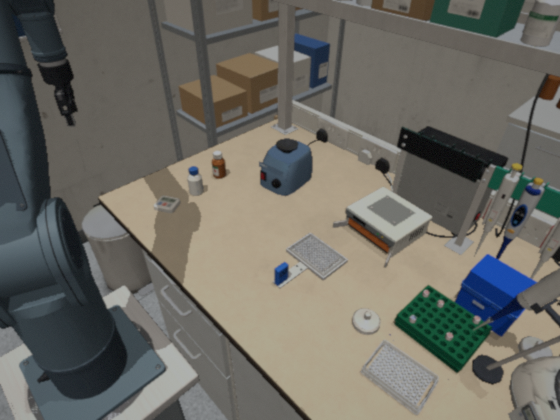

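The top view shows the carrier with the plate at (336,209), the handle at (335,258), the chamber at (363,120), slightly turned, and the cup at (420,237). The scene view agrees with this and shows the flap facing the robot. The networks match the picture, so next I measure the yaws and edges precisely.

```bash
cat > h.py <<'E'
from plant import *
import cv2, numpy as np
from scipy.spatial.transform import Rotation as R
def to_plane(uv,z,m):
    uv=np.atleast_2d(uv).astype(float)
    d=np.c_[(uv[:,0]-m["cx"])/m["fx"],-(uv[:,1]-m["cy"])/m["fy"],-np.ones(len(uv))]
    d=R.from_rotvec(m["orientation"]).apply(d)
    return m["xyz"]+d*((z-m["xyz"][2])/d[:,2])[:,None]
def to_pix(p,m):
    q=R.from_rotvec(m["orientation"]).inv().apply(np.atleast_2d(p)-m["xyz"])
    return np.c_[m["cx"]+m["fx"]*q[:,0]/-q[:,2], m["cy"]-m["fy"]*q[:,1]/-q[:,2]]
E
python3 - <<'E'
from h import *
np.set_printoptions(precision=4,suppress=True)
m=camera_model("top"); im=cv2.imread("pics/top0.png")
hsv=cv2.cvtColor(im,cv2.COLOR_BGR2HSV)
def rect(mask,z):
    n,l,s,c=cv2.connectedComponentsWithStats(mask.astype(np.uint8))
    k=1+np.argmax(s[1:,4]); ys,xs=np.where(l==k)
    b=cv2.boxPoints(cv2.minAreaRect(np.c_[xs,ys].astype(np.float32)))
    w=to_plane(b,z,m); print(s[k],b.tolist()); print("center",w.mean(0)); 
    for i in range(4):
        e=w[(i+1)%4]-w[i]; print("  edge len",np.hypot(*e[:2]),"ang",np.arctan2(e[1],e[0]))
roi=np.zeros(im.shape[:2],bool); roi[70:165,315:412]=1
print("roof"); rect(roi&(hsv[...,1]<40)&(hsv[...,2]>190),.068)
roi[:]=0; roi[240:275,320:350]=1
print("handle"); rect(roi&(hsv[...,1]>120)&(hsv[...,0]>95)&(hsv[...,0]<130),.055)
for l in ["plate_center","nest","carrier_handle","flap"]:
    read_camera("top"); r=finder.cut_out(l,"top")
    if r: print(l,r[0]["p"]); rect(r[0]["pixels"],{"plate_center":.018,"nest":.012}.get(l,.04))
c=cv2.resize(im[70:275,295:425],None,fx=3,fy=3,interpolation=cv2.INTER_CUBIC)[:600]; cv2.imwrite("pics/crop.png",c)
E
```

```text
roofTraceback (most recent call last):
  File "<stdin>", line 13, in <module>
  File "<stdin>", line 7, in rect
    return _wrapfunc(a, 'argmax', axis=axis, out=out, **kwds)
    return bound(*args, **kwds)
ValueError: attempt to get argmax of an empty sequence
```

```bash
python3 - <<'E'
from h import *
np.set_printoptions(precision=4,suppress=True)
m=camera_model("top"); im=cv2.imread("pics/top0.png")
c=cv2.resize(im[70:270,295:425],None,fx=3,fy=3,interpolation=cv2.INTER_CUBIC); cv2.imwrite("pics/crop.png",c)
hsv=cv2.cvtColor(im,cv2.COLOR_BGR2HSV); print(hsv[140,365],hsv[95,335])
def rect(mask,z):
    mask=mask.astype(np.uint8)
    n,l,s,c=cv2.connectedComponentsWithStats(mask)
    if n<2: print("none"); return
    k=1+np.argmax(s[1:,4]); ys,xs=np.where(l==k)
    b=cv2.boxPoints(cv2.minAreaRect(np.c_[xs,ys].astype(np.float32)))
    w=to_plane(b,z,m); print(s[k],b.round(1).tolist()); print("center",w.mean(0)); 
    for i in range(4):
        e=w[(i+1)%4]-w[i]; print("  edge len",np.hypot(*e[:2]),"ang",np.arctan2(e[1],e[0]))
roi=np.zeros(im.shape[:2],bool); roi[70:165,315:412]=1
print("roof"); rect(roi&(hsv[...,1]<40)&(hsv[...,2]>hsv[140,365,2]-15),.068)
roi[:]=0; roi[240:275,320:350]=1
print("handle"); rect(roi&(hsv[...,1]>120)&(hsv[...,0]>95)&(hsv[...,0]<130),.055)
read_camera("top")
for l in ["plate_center","nest","carrier_handle","flap"]:
    r=finder.cut_out(l,"top")
    if r: print(l,r[0]["p"]); rect(r[0]["pixels"],{"plate_center":.018,"nest":.012}.get(l,.04))
E
```

```text
[103  10 173] [103  10 174]
roof
[ 327   85   75   67 2709] [[326.3999938964844, 144.39999389648438], [332.79998779296875, 83.80000305175781], [402.1000061035156, 91.0999984741211], [395.70001220703125, 151.6999969482422]]
center [ 0.7927 -0.1686  0.068 ]
  edge len 0.15591944290043422 ang -0.08885183867215536
  edge len 0.17458338558246328 ang -1.6633079393320354
  edge len 0.15529145604547218 ang 3.0424444507523334
  edge len 0.172983307293546 ang 1.4819287878651835
handle
[332 252   7  14  96] [[332.0, 252.0], [338.0, 252.0], [338.0, 265.0], [332.0, 265.0]]
center [ 0.4392 -0.1014  0.055 ]
  edge len 0.014848064757522351 ang -1.5484742882385685
  edge len 0.03210999699590668 ang -3.12909136291341
  edge len 0.014818558991068325 ang 1.5936560387150942
  edge len 0.03211768799646317 ang 0.013422425959486225
plate_center 0.78
[ 312  192   49   35 1413] [[310.8999938964844, 224.60000610351562], [312.1000061035156, 191.5], [361.1000061035156, 193.3000030517578], [359.8999938964844, 226.39999389648438]]
center [ 0.5663 -0.1057  0.018 ]
  edge len 0.08550568085250267 ang -0.0202162523302
[... 761 characters left out ...]
061035156]]
center [ 0.5151 -0.1055  0.04  ]
  edge len 0.18528560606255626 ang -0.018737987221311692
  edge len 0.13542515385816728 ang -1.5870436933670429
  edge len 0.18483091846121405 ang 3.1147095843550305
  edge len 0.13392166568732433 ang 1.5580179106659762
flap 0.17
[328 222  14  44 465] [[327.70001220703125, 264.8999938964844], [329.0, 221.89999389648438], [341.1000061035156, 222.3000030517578], [339.79998779296875, 265.29998779296875]]
center [ 0.4767 -0.1009  0.04  ]
  edge len 0.10807146864916847 ang -0.01626407839484359
  edge len 0.0305268394495136 ang -1.5801677611463578
  edge len 0.10801273250809194 ang 3.1234809030525086
  edge len 0.03032773823784927 ang 1.5634129972098083
```

View pics/crop.png

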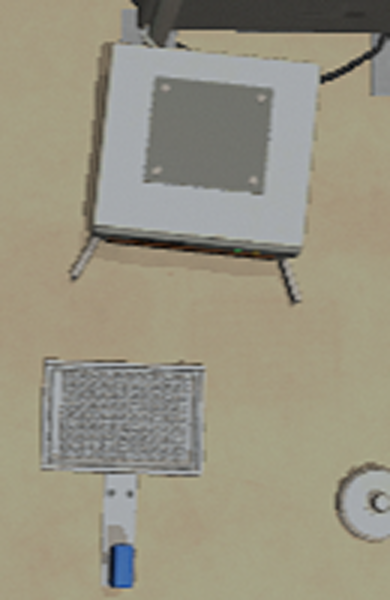

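```bash
cat >> h.py <<'E'
np.set_printoptions(precision=4,suppress=True)
def down(yaw):  # tool z down, tool x along yaw
    return R.from_matrix(np.c_[[np.cos(yaw),np.sin(yaw),0],[np.sin(yaw),-np.cos(yaw),0],[0,0,-1]]).as_rotvec()
E
python3 - <<'E'
from h import *
m=camera_model("top")
w=to_plane([[319.3,162],[394,170]],.02,m); print("cheek tips",w, "mid",w.mean(0)); e=w[1]-w[0]; print(np.linalg.norm(e),np.arctan2(e[1],e[0])+np.pi/2)
P=[0.436,-0.1015,0.16]
for y in (-0.019,-0.019+np.pi): print(bot.ik(P,down(y)))
bot.reach(P,down(-0.019)); print(current_t(),current_tool_pos(),current_qpos())
im=read_camera("wrist"); mm=camera_model("wrist")
for l in ["carrier_handle","nest","plate_center","chamber_mouth"]:
    print(l,[(round(d["p"],2),np.array(d["at"])) for d in finder.mark_of(l,"wrist")[:1]])
cv2.imwrite("pics/w1.png",im[:,:,::-1])
E
```

```text
cheek tips [[ 0.6869 -0.061   0.02  ]
 [ 0.6696 -0.2531  0.02  ]] mid [ 0.6782 -0.1571  0.02  ]
0.19282433118311218 -0.0896234310711368
[-0.6941  0.5872  1.0731  2.1737 -0.7375  0.8094 -0.7313]
[-0.1795  0.363   0.3678  2.1507 -0.2095  0.661   1.8843]
3.6833 [ 0.4365 -0.1007  0.16  ] [-0.6948  0.5872  1.072   2.173  -0.7376  0.8095 -0.7312]
carrier_handle [(0.95, array([ 0.438 , -0.1012,  0.0453]))]
nest [(0.57, array([ 0.5658, -0.1002,  0.0103]))]
plate_center [(0.62, array([ 0.5659, -0.0984,  0.0128]))]
chamber_mouth []
```

View pics/w1.png

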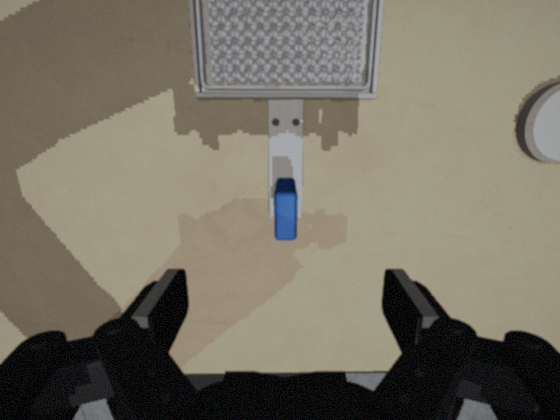

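The wrist view shows the blue handle at (286,210), midway between the fingers, with the tail straight ahead and the plate seated in its rim. The cheek tips give a mouth at (0.715, -0.161) and yaw -0.09, which matches the roof fit. Next I grasp the handle and stage the carrier on the centre line.

```bash
cat >> h.py <<'E'
M=np.array([.715,-.161]); YAW=-.09; U=np.array([np.cos(YAW),np.sin(YAW)])
def hp(h,z=.048): return [*(M-h*U),z]
E
python3 - <<'E'
from h import *
for h in (.235,.042): print(bot.ik(hp(h),down(YAW)))
hand.move_gripper(.06)
bot.line_to([.4385,-.1013,.048],down(-.019),vel=.12)
print(current_t(),current_tool_pos(),current_contact_force())
hand.move_gripper(0.0)
print(current_t(),current_finger_gap(),current_grip_force(),current_contact_force(),current_tool_pos())
bot.line_to(hp(.235),down(YAW),vel=.05)
print(current_t(),current_tool_pos(),hp(.235),current_contact_force(),current_qpos())
im=read_camera("top"); cv2.imwrite("pics/t2.png",im[:,:,::-1])
for l in ["plate_center","nest"]:
    for d in finder.mark_of(l,"top")[:1]:
        p=np.array(d["at"]); q=p[:2]-M; print(l,d["p"],p,"along",q@U,"lat",U[0]*q[1]-U[1]*q[0])
r=finder.cut_out("plate_center","top")[0]["pixels"]; ys,xs=np.where(r)
b=to_plane(cv2.boxPoints(cv2.minAreaRect(np.c_[xs,ys].astype(np.float32))),.018,camera_model("top"))
e=b[1]-b[0]; q=b.mean(0)[:2]-M; print("plate",b.mean(0),"ang",np.arctan2(e[1],e[0]),np.linalg.norm(e),"lat",U[0]*q[1]-U[1]*q[0])
c=cv2.resize(im[70:270,295:425],None,fx=3,fy=3,interpolation=cv2.INTER_CUBIC)[:,:,::-1]; cv2.imwrite("pics/crop2.png",c)
E
```

```text
[-0.4042  0.8147  0.7965  2.0752 -0.9722  0.681  -0.6029]
[-0.3158  1.0291  0.7998  1.5541 -0.8634  0.9417 -0.886 ]
5.3917 [ 0.4388 -0.1014  0.0484] [ 0.0936 -0.0208  0.7889]
5.8583 0.014936283172468787 58.788233399391174 [-0.6362  1.4463  6.1264] [ 0.4387 -0.1012  0.0484]
7.1583 [ 0.4808 -0.1393  0.0484] [np.float64(0.4809511077421813), np.float64(-0.1398785409384674), 0.048] [-2.3672  2.1843  7.8087] [-0.4143  0.8218  0.8116  2.076  -0.9864  0.6923 -0.5906]
plate_center 0.65 [ 0.6041 -0.1547  0.0149] along -0.11101739295097764 lat -0.003693028888083859
nest 0.84 [ 0.609  -0.1513  0.0131] along -0.10644281162649209 lat 0.00013361529522719004
plate [ 0.6077 -0.1517  0.018 ] ang -0.09001691629366018 0.08581855104409895 lat -0.0004306249146284694
```

View pics/crop2.png

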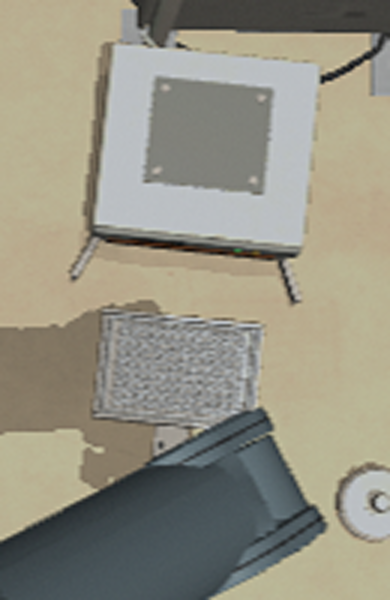

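The crop shows the carrier's plate at about (178,365), square to the mouth and centred between the cheek tips at (73,276) and (297,300). I push it in, checking the force as it goes.

```bash
python3 - <<'E'
from h import *
for h in (.2,.17,.14,.11,.08,.06,.042):
    bot.line_to(hp(h),down(YAW),vel=.05)
    f=current_contact_force(); print(h,current_t(),current_tool_pos(),f)
    if np.hypot(*f[:2])>25: print("STOP"); break
im=read_camera("scene"); c=cv2.resize(im[150:330,230:470],None,fx=3,fy=3,interpolation=cv2.INTER_CUBIC); cv2.imwrite("pics/s3.png",c[:,:,::-1])
E
```

```text
0.2 8.2083 [ 0.5155 -0.1434  0.0484] [-2.2377  0.2748  5.7191]
0.17 8.9583 [ 0.545  -0.1462  0.0484] [-3.3027 -0.3673  6.3236]
0.14 9.7083 [ 0.5745 -0.1491  0.0484] [-4.9428 -0.7053  7.3164]
0.11 10.4583 [ 0.6045 -0.1518  0.0485] [-5.268  -0.1428  6.6404]
0.08 11.2083 [ 0.6345 -0.1545  0.0485] [-3.8453 -0.3872  6.3682]
0.06 11.7583 [ 0.6554 -0.1562  0.0485] [-0.7903 -0.7736  5.1848]
0.042 12.2667 [ 0.6736 -0.1575  0.0485] [-0.4609 -0.2211  4.8336]
```

View pics/s3.png

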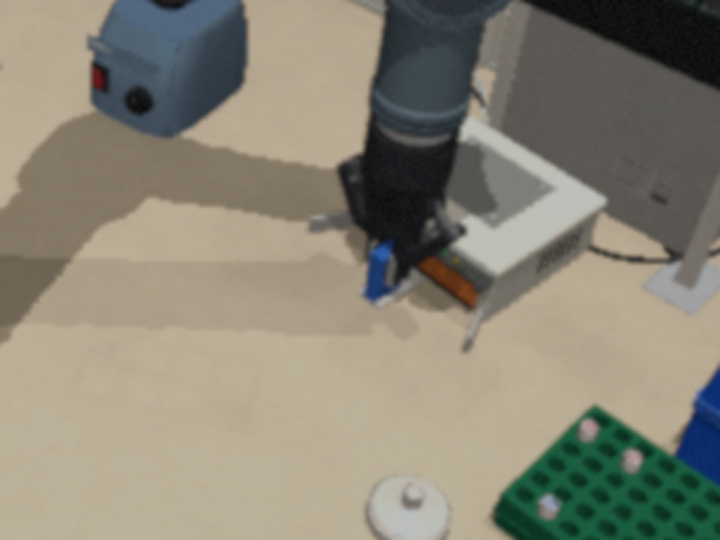

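The scene crop shows the orange flap hanging shut at (450,280), with the blue handle outside at (380,270). The push force has fallen to near zero. I release, retreat and check.

```bash
python3 - <<'E'
from h import *
hand.move_gripper(.045)
p=current_tool_pos(); print(current_finger_gap(),current_contact_force())
bot.line_to([p[0],p[1],.2],vel=.12); bot.line_to([.5,-.14,.25],vel=.25); bot.wait(.3)
print(current_t(),current_tool_pos(),current_contact_force())
im=read_camera("scene"); c=cv2.resize(im[150:330,230:470],None,fx=3,fy=3,interpolation=cv2.INTER_CUBIC); cv2.imwrite("pics/s4.png",c[:,:,::-1])
for cam in("scene","top","wrist"):
    if cam!="scene": read_camera(cam)
    for l in ("carrier_handle","nest"):
        for d in finder.mark_of(l,cam)[:1]:
            q=np.array(d["at"])[:2]-M; print(cam,l,d["p"],d["at"],"along",q@U,"lat",U[0]*q[1]-U[1]*q[0])
E
```

```text
0.044907615933877064 [ 0.1403 -0.7426  0.5934]
15.3 [ 0.5004 -0.1402  0.2497] [ 0.374  -0.1105 -0.3359]
scene carrier_handle 0.8 [0.6751, -0.1607, 0.0376] along -0.03976547761193791 lat -0.0032873682930970416
top carrier_handle 0.82 [0.6748, -0.1598, 0.0427] along -0.0401451541261198 lat -0.0024179743981456456
```

View pics/s4.png

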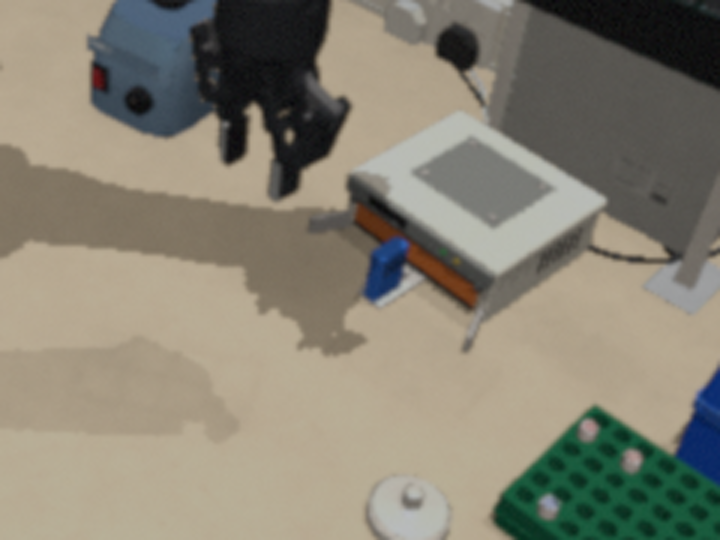

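The flap is shut across the whole mouth, from (355,215) to (480,300). The handle is outside at (388,268), about 40 mm before the mouth, so the plate centre is about 87 mm inside. The gripper is clear, so I hand in.

```bash
python3 -c "
from plant import *
print(workorder.finish_job())"
```

```text
the job is handed in; nothing more can be done
None
```

I pushed the carrier and plate fully into the dark chamber and handed the job in at about 15 s of the 48 s: the flap is shut, the handle is outside about 40 mm before the mouth, the arm is clear and nothing else was touched; the plate itself can't be seen behind the flap, and no verdict came back.

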